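Change over the baskets on the order conveyor under stop

ROBOT

A 7-joint arm with a two-finger parallel gripper is mounted at the origin on the work surface. World frame = base frame: x ahead of the robot, y to its left, z up, the work surface at z = 0. Lengths are in m, angles in rad, forces in N, time in s.
With the tool pointing down it reaches from about 0.425 to 0.95 m from the base axis. Payload 4.7 kg.
Tool frame: the origin (TCP) lies between the finger pads; the fingertips stand 14 mm ahead of it and the grasp point (between the pads) lies 5 mm behind it (arm.nose_length is the distance from the TCP to the fingertips, in m); z points along the fingers, y is the line along which they close (so a half turn about z gives the same grasp; the last joint's range is limited). The gripper opens to 87 mm and grips with 3 to 60 N. Pads are 19 mm wide; open, the fingers measure 117 mm over their backs; the gripper's body (75 mm by 190 mm) begins 51 mm behind the grasp point.
Start: joints at [-1.31, 0.469, -0.049, 1.532, 0.024, 1.141, -0.082], TCP at [0.193, 0.647, 0.237] pointing down, gripper open.
Joint ranges: [-2.59, 2.59], [-0.33, 1.99], [-1.39, 1.29], [0.1, 2.45], [-1.04, 4.18], [0.21, 1.99], [-2.66, 2.66]. Speed limits (rad/s): [2.57, 2.57, 3.14, 3.14, 3.14, 3.14, 3.14].

INTERFACE

Orientations are given as a rotation vector (axis times angle).
In Python, from station import monitor, read_camera, close_job, spotter, arm gives the robot as it stands. The module is installed in compiled form; this text tells all that it offers.
- The arm moves only by the tool play_rows, never from a script. Its argument "targets" is a list that holds one entry, the list of rows, each a list of 6 numbers: the shift along the world's x, y, z in mm, then the turn, a rotation vector about the world's x, y, z in rad. A call has 1 to 20 rows; each row shifts and turns the commanded pose from where the row before left it; what a row does not reach is not made up. A row lasts 1/10 s, in which the tool goes at most 50 mm and 8.59 degrees, less where a joint would pass 70% of its speed; a pose out of reach is approached as far as the arm can. A call is refused whole if a number of a shift passes 50 or a number of a turn 0.15, either way. A call with a gripper value outside its range is refused whole. "gripper" is the closure in counts, from 0 (fully open) to 255 (shut), set as the call begins (left out, the last holds). The fingers move at their own pace and stop on an object; the grip force is fixed at half the most. Time passes only in rows, so rows that do not move let the fingers close. It gives the time, the measured TCP pose, the force, the opening and the grip force at its end, in the units of the state.
- monitor.get_obs(): the state, without advancing time (a new reading comes with each control period).
- read_camera(name): name is "scene" or "top"; returns a dict with "frame" (420x560x3 uint8, red, green, blue), "depth" (420x560 float32, m along the optical axis (not along the pixel's ray), 0 where there is no reading), "intrinsics" (3x3 intrinsics, pixels), "world_from_camera" (4x4, takes a point from camera to world coordinates). Camera axes: x right, y down, z forward; pixel columns grow to the right and rows downward; lengths in m; the calibration is good to about 2 mm. A picture is of the moment at which its call begins.
- close_job(): hands the job in; it is judged then, once.
Trained networks look in the newest picture that a camera, given by its name, has taken for a name from the list of things; names that differ only in an ending like _2 or _b are one class to them, and where a whole thing is asked for, a point or a joint stands for the part that bears it (a point fixed in the world has none). Each returns a list of dicts, best first, with "conf" (0 to 1); they miss things now and then, are a little off and sometimes report something else, mostly with a low value. They report only what shows in the picture. A call takes as long as a camera call.
- spotter.cut_out(camera, thing): "region" (420x560 bool, what is visible of it) and "box" ([left, top, right, bottom] in pixels, round what is visible of it).
The state is a dict: "clock": time; "joints": joint angles; "qd": joint speeds; "effort": joint torques, N m; "eef_pos": TCP position; "ee_rot": TCP orientation; "ft_force": force on the tool from outside, world axes, zero at the start; "moment": the same for the moment, N m; "opening": finger opening in m; "grasp_force": force on a finger pad.
Only numpy, scipy, OpenCV 4.12 (cv2) and the standard library are available. Lean on these libraries where they do the work, as an engineer would, in place of code of your own. Each camera call takes 0.05 s, during which the arm holds its last target. There are 200 camera calls.

TASK

Change over the order conveyor: press the red mushroom stop until it stays down, take the empty baskets off the conveyor and stand them upright on the black mat, and hang every filled basket that stands on the bench by the middle of its handle in the seat of a hook of its own. When all hang still, turn the mushroom head clockwise and let it spring out, so that the line can run. Never handle a basket while the stop is out, and leave the carton and the can where they are.

Things in the scene. Friction and masses are not known exactly. Their poses are not given: they have to be found in the camera images.
- basket0: pick basket: sheet-steel tray 90 mm (x) by 115 mm (y) by 60 mm high, 0.3 to 0.6 kg, holding an oil filter, with a rigid handle (bail) arching over it from end to end. Origin: centre of the tray's underside; z up. Both ends alike. Two or three baskets stand on the bench; an absent one reads None
- basket1: pick basket: sheet-steel tray 90 mm (x) by 115 mm (y) by 60 mm high, 0.3 to 0.6 kg, holding a carton of brake pads, with a rigid handle (bail) arching over it from end to end. Origin: centre of the tray's underside; z up. Both ends alike. Two or three baskets stand on the bench; an absent one reads None
- basket2: pick basket: sheet-steel tray 90 mm (x) by 115 mm (y) by 60 mm high, 0.3 to 0.6 kg, holding a wheel bearing and a small white box, with a rigid handle (bail) arching over it from end to end. Origin: centre of the tray's underside; z up. Both ends alike. Two or three baskets stand on the bench; an absent one reads None
- empty0: empty pick basket, as the filled ones but with nothing in it, 0.25 kg; hanging by its handle on one of the hooks at the start, its length along the rail. Origin: centre of the tray's underside. One or two are there; an absent one reads None
- empty1: empty pick basket, as the filled ones but with nothing in it, 0.25 kg; hanging by its handle on one of the hooks at the start, its length along the rail. Origin: centre of the tray's underside. One or two are there; an absent one reads None
- empty2: empty pick basket, as the filled ones but with nothing in it, 0.25 kg; hanging by its handle on one of the hooks at the start, its length along the rail. Origin: centre of the tray's underside. One or two are there; an absent one reads None
- mat: black rubber mat lying on the left of the bench for the empties: 260 mm (x) by 150 mm (y), 4 mm thick, fixed. Origin: centre of its underside. It takes two baskets one behind the other along x, each with its length along y
- basket0_bail (a point): middle of the handle of basket0, on the bar's centreline, 150 mm above the basket's origin; axes as the basket's. Handle of 8 mm round bar in the y-z plane: uprights at y = +-60 mm, top bar along y, 141 mm up at y = +-48, 143.5 mm at y = +-11, and a bent-up hang notch between, whose peak is this point; about 75 mm free height between tray rim and bar
- basket1_bail (a point): middle of the handle of basket1, on the bar's centreline, 150 mm above the basket's origin; axes as the basket's. Handle of 8 mm round bar in the y-z plane: uprights at y = +-60 mm, top bar along y, 141 mm up at y = +-48, 143.5 mm at y = +-11, and a bent-up hang notch between, whose peak is this point; about 75 mm free height between tray rim and bar
- basket2_bail (a point): middle of the handle of basket2, on the bar's centreline, 150 mm above the basket's origin; axes as the basket's. Handle of 8 mm round bar in the y-z plane: uprights at y = +-60 mm, top bar along y, 141 mm up at y = +-48, 143.5 mm at y = +-11, and a bent-up hang notch between, whose peak is this point; about 75 mm free height between tray rim and bar
- conveyor: order conveyor: grey rail (36 mm deep, 46 mm high, top 261 mm above the bench) along the back of the bench on two posts 410 mm either side of its middle, four steel J-hooks on its front, 155 mm apart. Fixed. Origin: on the bench below the middle of the row of hook seats; x points away from the robot to the rail (front face 94 mm behind the seats), y along the rail
- hook0 (a point): J-hook 0 from the robot's right: where the peak of a handle (its middle) lies when in the hook's seat, 230 mm above the bench; axes as the conveyor's. Hook of 8 mm bar in the x-z plane: V-shaped seat, underside 14 mm below this point; behind it an arm 8 mm above this point runs to the rail; in front an upturned tip at x = -40 mm, its top 32 mm above. A handle goes over the tip, then down
- hook1 (a point): J-hook 1 from the robot's right: where the peak of a handle (its middle) lies when in the hook's seat, 230 mm above the bench; axes as the conveyor's. Hook of 8 mm bar in the x-z plane: V-shaped seat, underside 14 mm below this point; behind it an arm 8 mm above this point runs to the rail; in front an upturned tip at x = -40 mm, its top 32 mm above. A handle goes over the tip, then down
- hook2 (a point): J-hook 2 from the robot's right: where the peak of a handle (its middle) lies when in the hook's seat, 230 mm above the bench; axes as the conveyor's. Hook of 8 mm bar in the x-z plane: V-shaped seat, underside 14 mm below this point; behind it an arm 8 mm above this point runs to the rail; in front an upturned tip at x = -40 mm, its top 32 mm above. A handle goes over the tip, then down
- hook3 (a point): J-hook 3 from the robot's right: where the peak of a handle (its middle) lies when in the hook's seat, 230 mm above the bench; axes as the conveyor's. Hook of 8 mm bar in the x-z plane: V-shaped seat, underside 14 mm below this point; behind it an arm 8 mm above this point runs to the rail; in front an upturned tip at x = -40 mm, its top 32 mm above. A handle goes over the tip, then down
- stopbox: stop station: box 85 x 85 mm, 64 mm high with a yellow top, fixed to the bench, with a red mushroom head on top. Origin: centre of its underside
- stop_head (a point): centre of the top face of the red mushroom head: 40 mm diameter, 17 mm thick (side straight over about 9 mm), top 103 mm above the bench when out, about 92 mm when latched down. Below the head are a stem of 18 mm diameter and, on the box, a black collar of 29 mm diameter, 5 mm high
- stop_press (a joint): how far the mushroom head is pressed in, m: 0 = out (line may run), about 0.011 = latched down, 0.013 = hard stop. Pressing takes about 7 N (a spring lifts it); pushed right down to the stop it snaps and stays latched until turned
- stop_turn (a joint): turn of the mushroom head, rad: grows clockwise seen from above, 0 to 1.0; a light spring (up to 0.04 N m) turns it back slowly when let go. Turned by 0.8 or more while latched, the latch lets go and the head springs out as soon as the grip on it is opened
- carton: bystander, to be left alone: small cardboard carton 95 x 60 x 45 mm lying under the conveyor; origin at the centre of its underside
- can: bystander, to be left alone: steel can, 66 mm diameter, 70 mm high; origin at the centre of its underside

How it is judged:
On the way, in this order (a step that is already met when the one before it is completed fails the run):
1. the mushroom stop is pressed and stays latched down after the robot has let go of it (value of joint stop_press above 0.008 m and contact force between the fingers and stopbox below 0.3 N), for 0.3 s.
2. every empty basket stands on the mat and every filled basket hangs by its handle on a hook, all let go, while the stop is still latched (value of joint stop_press above 0.008 m and (distance between basket0_bail and hook0 below 0.025 m or distance between basket0_bail and hook1 below 0.025 m or distance between basket0_bail and hook2 below 0.025 m or distance between basket0_bail and hook3 below 0.025 m) and contact force between each of basket0, basket1, basket2 and conveyor above 1 N and contact force between each of basket0, basket1, basket2, empty0, empty1, empty2 and the fingers below 0.3 N and angle between each of basket0, basket1, basket2's own z axis and vertical below 0.3 rad and linear speed of each of basket0, basket1, basket2 below 0.06 m/s and (distance between basket1_bail and hook0 below 0.025 m or distance between basket1_bail and hook1 below 0.025 m or distance between basket1_bail and hook2 below 0.025 m or distance between basket1_bail and hook3 below 0.025 m) and (distance between basket2_bail and hook0 below 0.025 m or distance between basket2_bail and hook1 below 0.025 m or distance between basket2_bail and hook2 below 0.025 m or distance between basket2_bail and hook3 below 0.025 m) and x of empty0 in the frame of mat between -0.09 and 0.09 m and y of empty0 in the frame of mat between -0.035 and 0.035 m and z of each of empty0, empty1, empty2 in the frame of mat below 0.008 m and angle between each of empty0, empty1, empty2's own z axis and vertical below 0.08 rad and linear speed of each of empty0, empty1, empty2 below 0.03 m/s and x of empty1 in the frame of mat between -0.09 and 0.09 m and y of empty1 in the frame of mat between -0.035 and 0.035 m and x of empty2 in the frame of mat between -0.09 and 0.09 m and y of empty2 in the frame of mat between -0.035 and 0.035 m), for 0.3 s.
3. the mushroom head is turned clockwise to release the latch (value of joint stop_turn above 0.45 rad).
At the end, for the whole second after the job is handed in: empties stand upright on the mat, middles within 90 mm (x) and 35 mm (y) of the mat's; filled baskets hang at rest, each handle's middle within 25 mm of a hook's seat point, carried by the conveyor, tilted under 17 degrees; the stop is out (under 3 mm); all let go (value of joint stop_press below 0.003 m and contact force between the fingers and stopbox below 0.3 N and (distance between basket0_bail and hook0 below 0.025 m or distance between basket0_bail and hook1 below 0.025 m or distance between basket0_bail and hook2 below 0.025 m or distance between basket0_bail and hook3 below 0.025 m) and contact force between each of basket0, basket1, basket2 and conveyor above 1 N and contact force between each of basket0, basket1, basket2, empty0, empty1, empty2 and the fingers below 0.3 N and angle between each of basket0, basket1, basket2's own z axis and vertical below 0.3 rad and linear speed of each of basket0, basket1, basket2 below 0.06 m/s and (distance between basket1_bail and hook0 below 0.025 m or distance between basket1_bail and hook1 below 0.025 m or distance between basket1_bail and hook2 below 0.025 m or distance between basket1_bail and hook3 below 0.025 m) and (distance between basket2_bail and hook0 below 0.025 m or distance between basket2_bail and hook1 below 0.025 m or distance between basket2_bail and hook2 below 0.025 m or distance between basket2_bail and hook3 below 0.025 m) and x of empty0 in the frame of mat between -0.09 and 0.09 m and y of empty0 in the frame of mat between -0.035 and 0.035 m and z of each of empty0, empty1, empty2 in the frame of mat below 0.008 m and angle between each of empty0, empty1, empty2's own z axis and vertical below 0.08 rad and linear speed of each of empty0, empty1, empty2 below 0.03 m/s and x of empty1 in the frame of mat between -0.09 and 0.09 m and y of empty1 in the frame of mat between -0.035 and 0.035 m and x of empty2 in the frame of mat between -0.09 and 0.09 m and y of empty2 in the frame of mat between -0.035 and 0.035 m); the robot touches nothing.
It fails at once if a basket is held or pushed by the robot while the stop is out (value of joint stop_press below 0.004 m and (contact force between the fingers and basket0 above 2 N or contact force between the fingers and basket1 above 2 N or contact force between the fingers and basket2 above 2 N or contact force between the fingers and empty0 above 2 N or contact force between the fingers and empty1 above 2 N or contact force between the fingers and empty2 above 2 N)).
It fails at once if the carton is moved (distance of carton from where it was at the start of the episode above 0.04 m).
It fails at once if the can is moved (distance of can from where it was at the start of the episode above 0.04 m).
Of empty0, empty1, empty2 only 1 to 2 are there at a start; the rules pass over those that are not, and their reading is None.
Of basket0, basket1, basket2 only 2 to 3 are there at a start; the rules pass over those that are not, and their reading is None.
At some moment in a run one of basket0, basket1, basket2 may be knocked a few centimetres aside while the robot is not near it.
It also fails if it takes over 210 s, if anything falls off the work surface, if the arm or the gripper's body presses on something with over 40 N, if the wrist force passes 120 N, or if a joint passes its speed limit or range.

## Working session

There is one attempt and no reset: what is moved stays moved. The work goes in short steps, Python scripts to look and compute and a tool call to move; the robot and the scene stay as the last step left them, time stands still between calls to the robot, and variables do not carry over. Pictures are saved under pics/ and viewed, at most 14 in all, crops included, and the job is handed in when it is done.

Besides the shell and the picture viewer there is one more tool, called after "Request:" in YAML: its name, and indented under it one key for each argument. play_rows: Moves the arm, as the interface text tells. Its arguments: {"type":"object","properties":{"targets":{"type":"array"},"gripper":{"type":"number"}},"required":["targets"]}

```bash
mkdir -p pics; cat > h.py <<'E'
import numpy as np, cv2
from station import monitor, read_camera, close_job, spotter, arm
def cloud(c):
    d=c["depth"];K=c["intrinsics"];T=c["world_from_camera"]
    v,u=np.indices(d.shape)
    P=np.stack([(u-K[0,2])/K[0,0]*d,(v-K[1,2])/K[1,1]*d,d,np.ones_like(d)],-1)@T.T
    P=P[...,:3]; P[d==0]=np.nan
    return P
def save(c,n,s=1.0): cv2.imwrite("pics/"+n,cv2.resize(c["frame"][:,:,::-1],None,fx=s,fy=s))
E
python3 - <<'E'
from h import *
o=monitor.get_obs(); print({k:np.round(v,3) for k,v in o.items()}, arm.nose_length)
for n in("scene","top"):
    c=read_camera(n); save(c,n+"0.png",1.4); np.savez("pics/"+n+"0.npz",**c); P=cloud(c)
    print(n,np.round(c["world_from_camera"],3).tolist(),np.round(c["intrinsics"],1).tolist())
    for t in["basket0","basket1","basket2","empty0","mat","conveyor","stopbox","carton","can"]:
        for r in spotter.cut_out(n,t):
            q=P[r["region"]]; q=q[~np.isnan(q[:,0])]
            if r["conf"]>.2: print(n,t,round(r["conf"],2),[int(x) for x in r["box"]],np.round(np.median(q,0),3),np.round(np.percentile(q,2,0),3),np.round(np.percentile(q,98,0),3))
E
```

```text
{'clock': np.float64(0.0), 'joints': array([-1.31 ,  0.469, -0.049,  1.534,  0.024,  1.141, -0.082]), 'qd': array([ 0.   , -0.001,  0.   ,  0.   ,  0.001, -0.001,  0.   ]), 'effort': array([-0.0000e+00, -5.0797e+01, -8.0000e-02, -2.3615e+01, -6.1000e-02,
        3.8000e-02,  0.0000e+00]), 'eef_pos': array([0.193, 0.646, 0.236]), 'ee_rot': array([-4.540e-01, -3.108e+00,  3.000e-03]), 'ft_force': array([-0.112, -0.601,  0.135]), 'moment': array([-0.003, -0.037,  0.003]), 'grasp_force': np.float64(0.0), 'opening': np.float64(0.087)} 0.014
scene [[0.702, 0.458, -0.545, 1.168], [0.712, -0.462, 0.529, -0.571], [-0.009, -0.759, -0.651, 0.861], [0.0, 0.0, 0.0, 1.0]] [[441.4, 0.0, 286.0], [0.0, 441.4, 215.7], [0.0, 0.0, 1.0]]
scene basket0 0.96 [237, 179, 285, 240] [0.432 0.041 0.051] [ 0.322 -0.014  0.001] [0.474 0.109 0.146]
scene basket0 0.85 [277, 158, 329, 221] [0.451 0.193 0.046] [ 0.354  0.046 -0.   ] [0.598 0.362 0.218]
scene basket0 0.58 [187, 211, 242, 277] [ 0.461 -0.127  0.056] [ 0.392 -0.19   0.005] [ 0.503 -0.065  0.146]
scene basket1 0.96 [237, 179, 285, 240] [0.432 0.041 0.051
[... 3193 characters left out ...]
2 [435, 239, 454, 256] [ 0.459 -0.368  0.1  ] [ 0.44  -0.387  0.091] [ 0.476 -0.352  0.106]
top conveyor 0.92 [0, 81, 560, 175] [0.744 0.062 0.258] [ 0.67  -0.549  0.001] [0.8   0.605 0.332]
top stopbox 0.64 [419, 235, 534, 267] [ 0.462 -0.371  0.062] [ 0.416 -0.604  0.006] [ 0.497 -0.327  0.103]
top carton 0.57 [272, 149, 307, 192] [0.654 0.014 0.044] [ 0.607 -0.023  0.018] [0.703 0.052 0.05 ]
top can 0.83 [426, 183, 458, 208] [ 0.595 -0.377  0.067] [ 0.567 -0.428 -0.002] [ 0.638 -0.351  0.075]
top can 0.74 [183, 228, 239, 273] [0.443 0.21  0.034] [ 0.396  0.147 -0.003] [0.494 0.269 0.148]
top can 0.71 [313, 227, 369, 278] [ 0.444 -0.122  0.056] [ 0.394 -0.185 -0.001] [ 0.5   -0.062  0.148]
```

View pics/scene0.png

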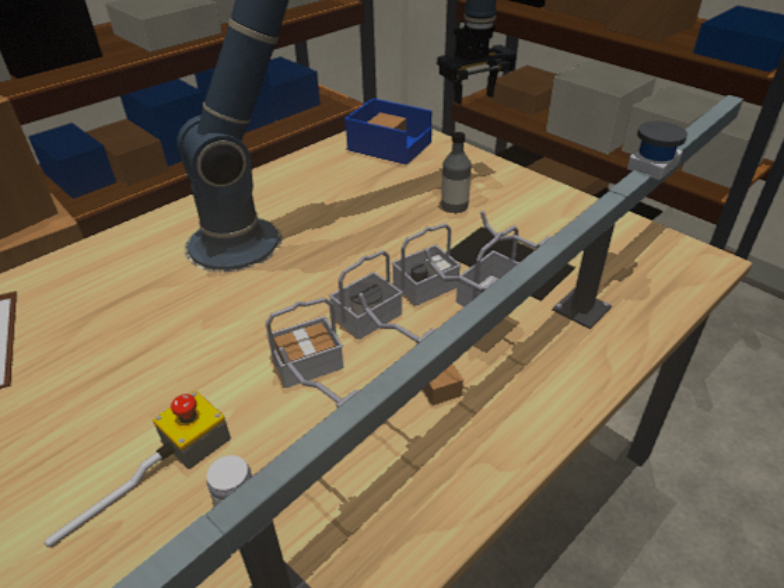

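View pics/top0.png

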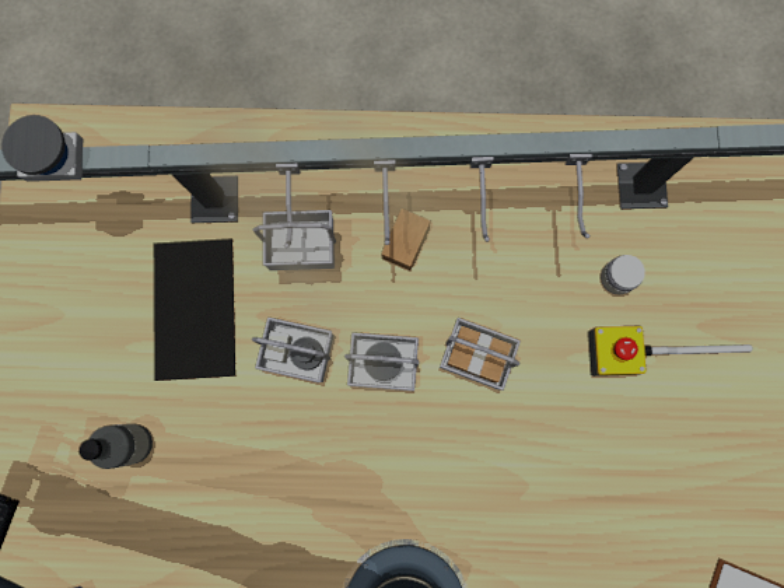

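The top view shows one empty hanging at px (298,238) on the leftmost hook. Three filled baskets stand at (293,350), (384,362) and (481,353), and the stop head is at (625,348) with the can right behind it. The mat is free at (195,310). Next I measure these precisely.

```bash
cat >> h.py <<'E'
def bars(P,lo,hi,x,y):
    m=(P[...,2]>lo)&(P[...,2]<hi)&(P[...,0]>x[0])&(P[...,0]<x[1])&(P[...,1]>y[0])&(P[...,1]<y[1])
    return P[m]
def bail(P,x,y,z0=0):
    q=bars(P,z0+.128,z0+.16,x,y)
    if len(q)<8: return None
    m=q[:,:2].mean(0); d=np.linalg.svd(q[:,:2]-m,full_matrices=False)[2][0]; d=d*np.sign(d[1])
    s=(q[:,:2]-m)@d; a,b=np.percentile(s,[2,98]); n=np.array([-d[1],d[0]])
    t=q[:,2]; return len(q),np.round(m+d*(a+b)/2,4),round(b-a,3),"ang_deg %.1f"%np.degrees(np.arctan2(-d[0],d[1])),"ztop %.3f"%np.percentile(t,95)
E
python3 - <<'E'
from h import *
for n in("top","scene"):
    c=dict(np.load(f"pics/{n}0.npz"));P=cloud(c)
    for nm,x,y,z in[("b2",(.38,.52),(.13,.29),0),("b0",(.36,.5),(-.02,.12),0),("b1",(.37,.52),(-.2,-.04),0),("e",(.5,.72),(.13,.29),.08)]:
        print(n,nm,bail(P,x,y,z))
    q=bars(P,.085,.11,(.42,.5),(-.41,-.32)); print("head",len(q),np.round(np.median(q,0),4),np.round((np.percentile(q,2,0)+np.percentile(q,98,0))/2,4))
    q=bars(P,.058,.068,(.38,.54),(-.45,-.28)); print("box",np.round(q.min(0),3),np.round(q.max(0),3))
    q=bars(P,.253,.27,(.7,.84),(-.36,.3)); 
    # front edge of rail top by y bins
    print("railfront",[(round(a,2),np.round(np.percentile(q[abs(q[:,1]-a)<.02][:,0],[3,97]),4).tolist()) for a in(-.35,-.2,-.1,.05,.1,.25) if (abs(q[:,1]-a)<.02).sum()>5])
    q=bars(P,.205,.27,(.57,.72),(-.4,.31)); q=q[np.argsort(q[:,1])]
    g=np.split(q,np.where(np.diff(q[:,1])>.03)[0]+1)
    for k in g:
        if len(k)>5: 
            t=k[np.argsort(k[:,0])[:8]]
            print("hook",len(k),"ymean",np.round(np.median(k[:,1]),4),"x",np.round(np.percentile(k[:,0],[1,99]),4),"tip",np.round(t.mean(0),4), "zmin",round(k[:,2].min(),4), k[k[:,2].argmin()].round(3))
E
```

```text
top b2 (173, array([0.4442, 0.2062]), np.float64(0.114), 'ang_deg -10.6', 'ztop 0.152')
top b0 (173, array([0.4278, 0.0497]), np.float64(0.114), 'ang_deg -3.0', 'ztop 0.152')
top b1 (184, array([ 0.4458, -0.1225]), np.float64(0.118), 'ang_deg -19.0', 'ztop 0.152')
top e (378, array([0.6715, 0.2183]), np.float64(0.149), 'ang_deg -54.4', 'ztop 0.239')
head 222 [ 0.4572 -0.3683  0.1001] [ 0.4582 -0.3694  0.0993]
box [ 0.415 -0.413  0.058] [ 0.501 -0.326  0.068]
railfront [(-0.35, [0.7562, 0.7914]), (-0.2, [0.7476, 0.7818]), (-0.1, [0.7354, 0.7764]), (0.05, [0.7265, 0.768]), (0.1, [0.7301, 0.765]), (0.25, [0.7216, 0.757])]
hook 169 ymean -0.2631 x [0.6155 0.719 ] tip [ 0.6161 -0.266   0.2589] zmin 0.2207 [ 0.656 -0.261  0.221]
hook 182 ymean -0.1085 x [0.6064 0.7189] tip [ 0.6072 -0.1116  0.2622] zmin 0.2188 [ 0.653 -0.107  0.219]
hook 197 ymean 0.0461 x [0.5979 0.7183] tip [0.5983 0.0431 0.2605] zmin 0.2191 [0.642 0.042 0.219]
hook 575 ymean 0.202 x [0.5909 0.7199] tip [0.5897 0.1967 0.2604] zmin 0.206 [0.624 0.258 0.206]
scene b2 (115, array([0.4446, 0.205 ]), np.float64(0.117), 'ang_d
[... 278 characters left out ...]
, 'ztop 0.239')
head 233 [ 0.464  -0.3734  0.1004] [ 0.4599 -0.3723  0.0972]
box [ 0.413 -0.415  0.058] [ 0.502 -0.326  0.068]
railfront [(-0.35, [0.7573, 0.7915]), (-0.2, [0.749, 0.7833]), (-0.1, [0.7361, 0.7772]), (0.05, [0.7276, 0.7687]), (0.1, [0.7318, 0.7655]), (0.25, [0.723, 0.7572])]
hook 232 ymean -0.2665 x [0.6152 0.719 ] tip [ 0.6156 -0.2674  0.2595] zmin 0.2184 [ 0.656 -0.268  0.218]
hook 211 ymean -0.112 x [0.6076 0.7189] tip [ 0.6073 -0.1142  0.2591] zmin 0.2205 [ 0.648 -0.115  0.22 ]
hook 182 ymean 0.0428 x [0.5975 0.7133] tip [0.5987 0.0403 0.2575] zmin 0.2163 [0.64  0.043 0.216]
hook 308 ymean 0.1965 x [0.5899 0.7198] tip [0.5904 0.1941 0.2563] zmin 0.2051 [0.633 0.135 0.205]
```

Request:
play_rows:
  targets:
    - [[36, -20, 11, 0, 0, -0.122], [36, -20, 11, 0, 0, -0.122], [36, -20, 11, 0, 0, -0.122], [36, -20, 11, 0, 0, -0.122], [36, -20, 11, 0, 0, -0.122], [36, -20, 11, 0, 0, -0.122], [36, -20, 11, 0, 0, -0.122], [36, -20, 11, 0, 0, -0.122], [36, -20, 11, 0, 0, -0.122], [36, -20, 11, 0, 0, -0.122], [4, -45, 0, 0, 0, 0], [4, -45, 0, 0, 0, 0], [4, -45, 0, 0, 0, 0], [4, -45, 0, 0, 0, 0], [4, -45, 0, 0, 0, 0], [4, -45, 0, 0, 0, 0], [4, -45, 0, 0, 0, 0], [4, -45, 0, 0, 0, 0], [4, -45, 0, 0, 0, 0], [4, -45, 0, 0, 0, 0]]
  gripper: 255

```text
clock: 3.0
eef_pos: [0.5927, -0.0048, 0.3469]
ee_rot: [2.152, 2.288, 0.001]
ft_force: [0.9, 0.2, 1.4]
opening: 0.0007
grasp_force: 0.0
```

Request:
play_rows:
  targets:
    - [[-13, -36, -14, 0, 0, 0], [-13, -36, -14, 0, 0, 0], [-13, -36, -14, 0, 0, 0], [-13, -36, -14, 0, 0, 0], [-13, -36, -14, 0, 0, 0], [-13, -36, -14, 0, 0, 0], [-13, -36, -14, 0, 0, 0], [-13, -36, -14, 0, 0, 0], [-13, -36, -14, 0, 0, 0], [-13, -36, -14, 0, 0, 0], [0, 0, 0, 0, 0, 0], [0, 0, 0, 0, 0, 0], [0, 0, 0, 0, 0, 0]]

```text
clock: 4.3
eef_pos: [0.4638, -0.362, 0.2068]
ee_rot: [2.15, 2.29, 0.002]
ft_force: [1.1, 1.2, 0.6]
opening: 0.0002
grasp_force: 0.0
```

Request:
play_rows:
  targets:
    - [[-3, -4, -20, 0, 0, 0], [-3, -4, -20, 0, 0, 0], [0, 0, -20, 0, 0, 0], [0, 0, -20, 0, 0, 0], [0, 0, -4, 0, 0, 0], [0, 0, -4, 0, 0, 0], [0, 0, -4, 0, 0, 0], [0, 0, -4, 0, 0, 0], [0, 0, -3, 0, 0, 0], [0, 0, -3, 0, 0, 0], [0, 0, -3, 0, 0, 0], [0, 0, 0, 0, 0, 0], [0, 0, 0, 0, 0, 0]]

```text
clock: 5.6
eef_pos: [0.458, -0.3709, 0.1039]
ee_rot: [2.151, 2.288, 0.004]
ft_force: [-1.1, 3.3, 10.2]
opening: 0.0006
grasp_force: 5.5
```

Request:
play_rows:
  targets:
    - [[0, 0, -1, 0, 0, 0], [0, 0, -1, 0, 0, 0], [0, 0, 0, 0, 0, 0], [0, 0, 0, 0, 0, 0]]

```text
clock: 6.0
eef_pos: [0.4581, -0.371, 0.1037]
ee_rot: [2.151, 2.287, 0.006]
ft_force: [-4.6, 6.0, 22.7]
opening: 0.0004
grasp_force: 11.3
```

Request:
play_rows:
  targets:
    - [[0, 0, 5, 0, 0, 0], [0, 0, 10, 0, 0, 0], [0, 0, 15, 0, 0, 0], [0, 0, 30, 0, 0, 0], [0, 0, 50, 0, 0, 0], [0, 0, 50, 0, 0, 0], [0, 0, 50, 0, 0, 0], [0, 40, 0, 0, 0, 0], [0, 40, 0, 0, 0, 0], [0, 40, 0, 0, 0, 0], [0, 0, 0, 0, 0, 0]]

```text
clock: 7.1
eef_pos: [0.4578, -0.2456, 0.3103]
ee_rot: [-2.142, -2.296, -0.006]
ft_force: [0.5, 0.2, 0.1]
opening: 0.0003
grasp_force: 0.0
```

```bash
python3 - <<'E'
from h import *
print(monitor.get_obs()["eef_pos"])
for n in("scene","top"):
    c=read_camera(n);P=cloud(c); q=bars(P,.08,.12,(.42,.5),(-.41,-.32)); print(n,len(q),np.round(np.percentile(q[:,2],[50,80,95]),4))
    c=dict(np.load(f"pics/{n}0.npz"));P=cloud(c); q=bars(P,.08,.12,(.42,.5),(-.41,-.32)); print("before",len(q),np.round(np.percentile(q[:,2],[50,80,95]),4))
E
```

```text
[ 0.4578241  -0.24562046  0.31028711]
scene 224 [0.0906 0.0924 0.0935]
before 233 [0.1004 0.1026 0.1037]Traceback (most recent call last):
  File "<stdin>", line 4, in <module>
    return _quantile_unchecked(
        a, q, axis, out, overwrite_input, method, keepdims, weights)
    return _ureduce(a,
                    func=_quantile_ureduce_func,
    ...<5 lines>...
                    overwrite_input=overwrite_input,
                    method=method)
    r = func(a, **kwargs)
    result = _quantile(arr,
                       quantiles=q,
    ...<2 lines>...
                       out=out,
                       weights=wgt)
    slices_having_nans = np.isnan(arr[-1, ...])
                                  ~~~^^^^^^^^^
IndexError: index -1 is out of bounds for axis 0 with size 0
```

Request:
play_rows:
  targets:
    - [[13, 36, 3, 0, 0, 0], [13, 36, 3, 0, 0, 0], [13, 36, 3, 0, 0, 0], [13, 36, 3, 0, 0, 0], [13, 36, 3, 0, 0, 0], [13, 36, 3, 0, 0, 0], [13, 36, 3, 0, 0, 0], [13, 36, 3, 0, 0, 0], [13, 36, 3, 0, 0, 0], [13, 36, 3, 0, 0, 0], [13, 36, 3, 0, 0, 0], [13, 36, 3, 0, 0, 0], [13, 36, 3, 0, 0, 0], [3, 0, 0, 0, 0, 0], [0, 0, 0, 0, 0, 0], [0, 0, 0, 0, 0, 0]]
  gripper: 0

```text
clock: 8.8
eef_pos: [0.6296, 0.214, 0.3486]
ee_rot: [2.156, 2.283, -0.002]
ft_force: [0.0, -0.2, 0.0]
opening: 0.0872
grasp_force: 0.0
```

```bash
python3 - <<'E'
from h import *
print(monitor.get_obs()["eef_pos"])
for n in("top","scene"):
    c=dict(np.load(f"pics/{n}0.npz"));P=cloud(c)
    q=bars(P,.205,.24,(.59,.67),(.13,.27)); q=q[(abs(q[:,1]-.199)>.014)]
    for a in(.14,.15,.165,.18,.22,.235,.25,.26):
        k=q[abs(q[:,1]-a)<.006]; print(n,a,len(k),np.round(k.mean(0),4) if len(k) else "")
E
```

```text
[0.62958197 0.21401415 0.34856501]
top 0.14 13 [0.6334 0.1425 0.2124]
top 0.15 22 [0.6327 0.1507 0.2213]
top 0.165 22 [0.6318 0.1652 0.224 ]
top 0.18 21 [0.6318 0.1799 0.2243]
top 0.22 18 [0.6288 0.221  0.2239]
top 0.235 23 [0.6279 0.2349 0.2241]
top 0.25 16 [0.627  0.2497 0.2202]
top 0.26 9 [0.6271 0.2577 0.2114]
scene 0.14 21 [0.6339 0.1403 0.2124]
scene 0.15 20 [0.6333 0.1489 0.2204]
scene 0.165 14 [0.6325 0.1656 0.2238]
scene 0.18 10 [0.6318 0.1799 0.225 ]
scene 0.22 9 [0.6299 0.2198 0.225 ]
scene 0.235 9 [0.6288 0.236  0.2239]
scene 0.25 12 [0.629  0.2488 0.2161]
scene 0.26 2 [0.6297 0.2562 0.2089]
```

Request:
play_rows:
  targets:
    - [[0, 4, -15, 0, 0, 0], [0, 4, -15, 0, 0, 0], [0, 0, -15, 0, 0, 0], [0, 0, -15, 0, 0, 0], [0, 0, -15, 0, 0, 0], [0, 0, -15, 0, 0, 0], [0, 0, -15, 0, 0, 0], [0, 0, -10, 0, 0, 0], [0, 0, -8, 0, 0, 0], [0, 0, -4, 0, 0, 0], [0, 0, 0, 0, 0, 0], [0, 0, 0, 0, 0, 0], [0, 0, 0, 0, 0, 0]]

```text
clock: 10.1
eef_pos: [0.6293, 0.225, 0.2224]
ee_rot: [2.152, 2.288, 0.002]
ft_force: [-0.1, -0.4, 0.2]
opening: 0.0873
grasp_force: 0.0
```

Request:
play_rows:
  targets:
    - [[0, 0, 0, 0, 0, 0], [0, 0, 0, 0, 0, 0], [0, 0, 0, 0, 0, 0], [0, 0, 0, 0, 0, 0], [0, 0, 0, 0, 0, 0], [0, 0, 0, 0, 0, 0], [0, 0, 0, 0, 0, 0], [0, 0, 0, 0, 0, 0]]
  gripper: 255

```text
clock: 10.9
eef_pos: [0.6289, 0.2249, 0.2215]
ee_rot: [2.153, 2.288, 0.0]
ft_force: [0.1, -0.4, -0.3]
opening: 0.0313
grasp_force: 0.0
```

Request:
play_rows:
  targets:
    - [[0, 0, 0, 0, 0, 0], [0, 0, 0, 0, 0, 0], [0, 0, 0, 0, 0, 0], [0, 0, 0, 0, 0, 0], [0, 0, 0, 0, 0, 0], [0, 0, 0, 0, 0, 0], [0, 0, 2, 0, 0, 0], [0, 0, 4, 0, 0, 0], [0, 0, 5, 0, 0, 0], [0, 0, 5, 0, 0, 0], [0, 0, 5, 0, 0, 0], [0, 0, 5, 0, 0, 0], [0, 0, 5, 0, 0, 0], [0, 0, 5, 0, 0, 0], [0, 0, 5, 0, 0, 0], [0, 0, 5, 0, 0, 0], [0, 0, 5, 0, 0, 0], [0, 0, 5, 0, 0, 0], [0, 0, 0, 0, 0, 0]]

```text
clock: 12.8
eef_pos: [0.6293, 0.2249, 0.2786]
ee_rot: [2.152, 2.288, 0.002]
ft_force: [-0.4, 0.5, -2.7]
opening: 0.0067
grasp_force: 30.0
```

Request:
play_rows:
  targets:
    - [[-5, 0, 0, 0, 0, 0], [-10, 0, 0, 0, 0, 0], [-12, 0, 0, 0, 0, 0], [-12, 0, 0, 0, 0, 0], [-12, 0, 0, 0, 0, 0], [-12, 0, 0, 0, 0, 0], [-12, 0, 0, 0, 0, 0], [-10, 6, 0, 0, 0, 0], [-8, 12, 0, 0, 0, 0], [-5, 18, 0, 0, 0, 0], [-5, 20, 0, 0, 0, 0], [-5, 20, 0, 0, 0, 0], [0, 22, 0, 0, 0, 0], [0, 22, 0, 0, 0, 0], [0, 22, 0, 0, 0, 0], [0, 22, -4, 0, 0, 0], [0, 20, -8, 0, 0, 0], [0, 14, -12, 0, 0, 0], [0, 8, -12, 0, 0, 0], [0, 3, -12, 0, 0, 0]]

```text
clock: 14.8
eef_pos: [0.5204, 0.4344, 0.2276]
ee_rot: [2.152, 2.289, -0.003]
ft_force: [0.6, -0.2, -2.9]
opening: 0.0068
grasp_force: 30.0
```

Request:
play_rows:
  targets:
    - [[0, 0, -12, 0, 0, 0], [0, 0, -12, 0, 0, 0], [0, 0, -12, 0, 0, 0], [0, 0, -8, 0, 0, 0], [0, 0, -4, 0, 0, 0], [0, 0, -2, 0, 0, 0], [0, 0, 0, 0, 0, 0], [0, 0, 0, 0, 0, 0]]

```text
clock: 15.6
eef_pos: [0.5211, 0.4341, 0.1802]
ee_rot: [2.153, 2.288, 0.002]
ft_force: [-0.2, -0.3, -1.8]
opening: 0.0067
grasp_force: 30.0
```

Request:
play_rows:
  targets:
    - [[0, 0, -8, 0, 0, 0], [0, 0, -8, 0, 0, 0], [0, 0, -5, 0, 0, 0], [0, 0, -4, 0, 0, 0], [0, 0, -3, 0, 0, 0], [0, 0, -2, 0, 0, 0], [0, 0, -2, 0, 0, 0], [0, 0, 0, 0, 0, 0], [0, 0, 0, 0, 0, 0]]

```text
clock: 16.5
eef_pos: [0.521, 0.4339, 0.1477]
ee_rot: [2.153, 2.288, 0.001]
ft_force: [-0.6, 0.1, -2.6]
opening: 0.0067
grasp_force: 30.0
```

```bash
python3 - <<'E'
from h import *
print(monitor.get_obs()["ft_force"],monitor.get_obs()["eef_pos"])
c=read_camera("scene"); x=c["frame"][110:250,230:430,::-1]; cv2.imwrite("pics/s1.png",cv2.resize(x,None,fx=4,fy=4))
E
```

```text
[-0.57387495  0.10309867 -2.61102805] [0.520963   0.43393087 0.1477311 ]
```

View pics/s1.png

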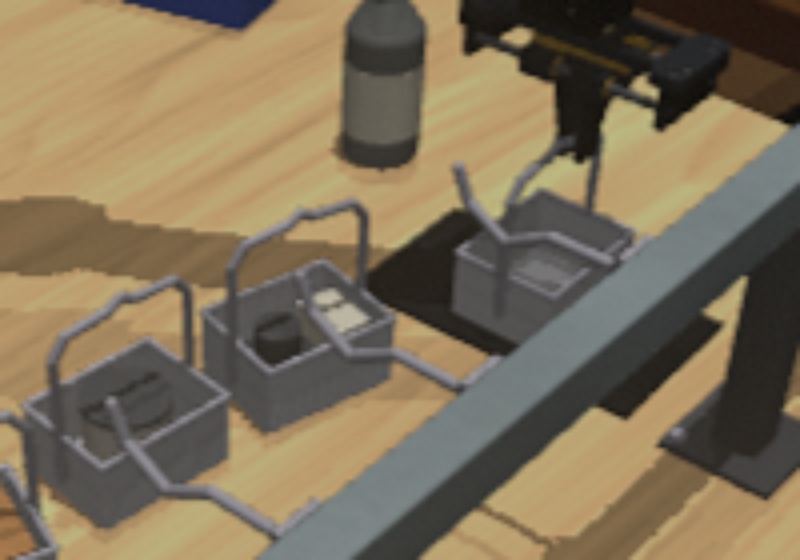

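The empty hangs upright in the grip, just above the middle of the mat (crop px 545,270). I lower it the last few millimetres.

Request:
play_rows:
  targets:
    - [[0, 0, -1, 0, 0, 0], [0, 0, -1, 0, 0, 0], [0, 0, 0, 0, 0, 0], [0, 0, 0, 0, 0, 0]]

```text
clock: 16.95
eef_pos: [0.5209, 0.4348, 0.1463]
ee_rot: [-2.152, -2.288, -0.003]
ft_force: [-0.8, 2.0, 1.1]
opening: 0.0068
grasp_force: 30.0
```

Request:
play_rows:
  targets:
    - [[0, 0, 0, 0, 0, 0], [0, 0, 0, 0, 0, 0], [0, 0, 0, 0, 0, 0], [0, 0, 0, 0, 0, 0], [0, 0, 0, 0, 0, 0], [0, 0, 0, 0, 0, 0], [0, 0, 0, 0, 0, 0], [0, 0, 0, 0, 0, 0], [0, 0, 0, 0, 0, 0], [0, 0, 0, 0, 0, 0], [0, 0, 10, 0, 0, 0], [0, 0, 20, 0, 0, 0], [0, 0, 30, 0, 0, 0], [0, 0, 40, 0, 0, 0], [0, -5, 40, 0, 0, 0], [0, -20, 5, 0, 0, -0.049], [0, -40, 0, 0, 0, -0.049], [0, -40, 0, 0, 0, -0.049], [-15, -40, 0, 0, 0, -0.049], [-15, -40, 0, 0, 0, -0.049]]
  gripper: 0

```text
clock: 18.95
eef_pos: [0.4905, 0.2465, 0.2907]
ee_rot: [2.42, 2.003, 0.0]
ft_force: [-0.1, -0.5, 0.5]
opening: 0.0868
grasp_force: 0.0
```

Request:
play_rows:
  targets:
    - [[-22, -20, 0, 0, 0, 0], [-20, -1, 0, 0, 0, 0], [0, 0, 0, 0, 0, 0], [0, 0, 0, 0, 0, 0]]

```text
clock: 19.35
eef_pos: [0.4491, 0.228, 0.2911]
ee_rot: [2.416, 2.008, 0.003]
ft_force: [-0.5, 0.7, 0.2]
opening: 0.0872
grasp_force: 0.0
```

```bash
python3 - <<'E'
from h import *
o=monitor.get_obs(); print(o["eef_pos"],o["joints"].round(2))
c=read_camera("scene"); P=cloud(c)
for nm,x,y in[("b2",(.38,.52),(.13,.29)),("b0",(.36,.5),(-.02,.12)),("b1",(.37,.52),(-.2,-.04)),("mat e",(.45,.6),(.33,.48))]: print(nm,bail(P,x,y))
E
```

```text
[0.44909425 0.22795738 0.2911401 ] [-0.85  0.13  0.34  1.88 -0.05  1.14 -0.68]
b2 (117, array([0.4449, 0.2052]), np.float64(0.117), 'ang_deg -11.2', 'ztop 0.151')
b0 (131, array([0.4285, 0.0462]), np.float64(0.116), 'ang_deg -3.1', 'ztop 0.150')
b1 (172, array([ 0.4461, -0.1254]), np.float64(0.116), 'ang_deg -19.2', 'ztop 0.151')
mat e (91, array([0.5233, 0.4057]), np.float64(0.118), 'ang_deg 2.7', 'ztop 0.154')
```

Request:
play_rows:
  targets:
    - [[0, 0, -20, 0, 0, 0], [0, 0, -25, 0, 0, 0], [0, 0, -25, 0, 0, 0], [0, 0, -25, 0, 0, 0], [0, 0, -20, 0, 0, 0], [0, 0, -15, 0, 0, 0], [0, 0, -10, 0, 0, 0], [0, 0, -9, 0, 0, 0], [0, 0, 0, 0, 0, 0], [0, 0, 0, 0, 0, 0]]

```text
clock: 20.4
eef_pos: [0.4493, 0.2281, 0.1419]
ee_rot: [2.416, 2.008, 0.001]
ft_force: [-0.1, -0.5, 0.1]
opening: 0.0865
grasp_force: 0.0
```

Request:
play_rows:
  targets:
    - [[0, 0, 0, 0, 0, 0], [0, 0, 0, 0, 0, 0], [0, 0, 0, 0, 0, 0], [0, 0, 0, 0, 0, 0], [0, 0, 0, 0, 0, 0], [0, 0, 0, 0, 0, 0], [0, 0, 0, 0, 0, 0], [0, 0, 0, 0, 0, 0], [0, 0, 0, 0, 0, 0], [0, 0, 0, 0, 0, 0], [0, 0, 0, 0, 0, 0], [0, 0, 0, 0, 0, 0], [0, 0, 0, 0, 0, 0], [0, 0, 0, 0, 0, 0], [0, 0, 3, 0, 0, 0], [0, 0, 6, 0, 0, 0], [0, 0, 10, 0, 0, 0], [0, 0, 12, 0, 0, 0], [0, 0, 12, 0, 0, 0], [0, 0, 12, 0, 0, 0]]
  gripper: 255

```text
clock: 22.4
eef_pos: [0.4491, 0.2279, 0.198]
ee_rot: [2.416, 2.008, 0.002]
ft_force: [0.3, 0.1, -3.8]
opening: 0.0068
grasp_force: 30.0
```

Request:
play_rows:
  targets:
    - [[4, 0, 8, 0, 0, 0], [6, -1, 10, 0, 0, 0.02], [8, -1, 10, 0, 0, 0.025], [8, -1, 10, 0, 0, 0.025], [8, -1, 10, 0, 0, 0.025], [8, -1, 10, 0, 0, 0.025], [10, -1, 10, 0, 0, 0.025], [10, -1, 8, 0, 0, 0.025], [10, -1, 6, 0, 0, 0.025], [10, -1, 3, 0, 0, 0.025], [8, -1, 0, 0, 0, 0.025], [6, -1, 0, 0, 0, 0], [0, 0, 0, 0, 0, 0], [0, 0, 0, 0, 0, 0]]

```text
clock: 23.8
eef_pos: [0.5446, 0.2167, 0.2813]
ee_rot: [-2.153, -2.287, 0.001]
ft_force: [-0.6, 0.9, -3.5]
opening: 0.0066
grasp_force: 30.0
```

```bash
python3 - <<'E'
from h import *
o=monitor.get_obs(); print(o["eef_pos"],o["joints"].round(2))
c=read_camera("scene"); P=cloud(c)
x=c["frame"][90:230,230:430,::-1]; cv2.imwrite("pics/s2.png",cv2.resize(x,None,fx=4,fy=4))
q=bars(P,.2,.30,(.50,.585),(.1,.30))
for a in np.arange(.13,.28,.01):
    k=q[abs(q[:,1]-a)<.005]
    if len(k): print(round(a,3),len(k),np.round(np.median(k,0),3))
E
```

```text
[0.54461154 0.21674779 0.28132687] [-0.71  0.29  0.33  1.71 -0.1   1.16 -0.29]
0.13 36 [0.55  0.134 0.238]
0.14 64 [0.55  0.138 0.234]
0.15 15 [0.55  0.149 0.282]
0.16 14 [0.549 0.16  0.283]
0.17 12 [0.548 0.171 0.283]
0.18 11 [0.548 0.181 0.284]
0.19 13 [0.548 0.19  0.29 ]
0.2 31 [0.547 0.204 0.288]
0.21 68 [0.549 0.208 0.286]
0.22 29 [0.556 0.218 0.284]
0.23 10 [0.556 0.227 0.277]
0.24 5 [0.545 0.243 0.277]
0.25 72 [0.542 0.252 0.225]
0.26 20 [0.544 0.256 0.236]
```

View pics/s2.png

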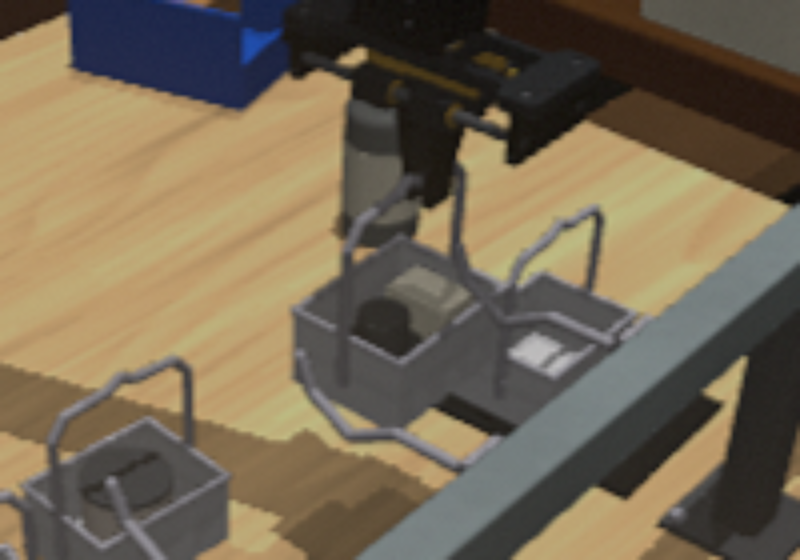

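Request:
play_rows:
  targets:
    - [[4, 0, 0, 0, 0, 0], [8, 0, 0, 0, 0, 0], [10, 1, 0, 0, 0, 0], [10, 1, 0, 0, 0, 0], [10, 1, 0, 0, 0, 0], [10, 1, 0, 0, 0, 0], [10, 0, 0, 0, 0, 0], [10, 0, 0, 0, 0, 0], [8, 0, 0, 0, 0, 0], [5, 0, 0, 0, 0, 0], [0, 0, 0, 0, 0, 0], [0, 0, 0, 0, 0, 0], [0, 0, -5, 0, 0, 0], [0, 0, -8, 0, 0, 0], [0, 0, -10, 0, 0, 0], [0, 0, -10, 0, 0, 0], [0, 0, -8, 0, 0, 0], [0, 0, -6, 0, 0, 0], [0, 0, -4, 0, 0, 0], [0, 0, 0, 0, 0, 0]]

```text
clock: 25.85
eef_pos: [0.6296, 0.2208, 0.2299]
ee_rot: [-2.152, -2.288, 0.001]
ft_force: [-0.0, -0.6, -3.7]
opening: 0.0068
grasp_force: 30.0
```

Request:
play_rows:
  targets:
    - [[0, 0, -3, 0, 0, 0], [0, 0, -2, 0, 0, 0], [0, 0, -1, 0, 0, 0], [0, 0, 0, 0, 0, 0], [0, 0, 0, 0, 0, 0]]

```text
clock: 26.35
eef_pos: [0.6299, 0.2209, 0.2247]
ee_rot: [2.153, 2.288, 0.001]
ft_force: [0.7, -0.3, -3.6]
opening: 0.0071
grasp_force: 30.0
```

Request:
play_rows:
  targets:
    - [[0, 0, -1, 0, 0, 0], [0, 0, -1, 0, 0, 0], [0, 0, -1, 0, 0, 0], [0, 0, -1, 0, 0, 0], [0, 0, 0, 0, 0, 0], [0, 0, 0, 0, 0, 0]]

```text
clock: 26.95
eef_pos: [0.6302, 0.2209, 0.2217]
ee_rot: [2.152, 2.288, 0.002]
ft_force: [-1.6, -0.3, 5.7]
opening: 0.0069
grasp_force: 30.0
```

Request:
play_rows:
  targets:
    - [[0, 0, 0, 0, 0, 0], [0, 0, 0, 0, 0, 0], [0, 0, 0, 0, 0, 0], [0, 0, 0, 0, 0, 0], [0, 0, 0, 0, 0, 0], [0, 0, 0, 0, 0, 0], [0, 0, 0, 0, 0, 0], [0, 0, 0, 0, 0, 0], [0, 0, 0, 0, 0, 0], [0, 0, 0, 0, 0, 0], [0, 0, 10, 0, 0, 0], [0, 0, 20, 0, 0, 0], [0, 0, 30, 0, 0, 0], [0, 0, 20, 0, 0, 0], [-20, -15, 0, 0, 0, -0.02], [-40, -30, 0, 0, 0, -0.025], [-40, -30, 0, 0, 0, -0.025], [-40, -30, 0, 0, 0, -0.025], [-40, -30, 0, 0, 0, -0.022], [-20, -14, 0, 0, 0, 0]]
  gripper: 0

```text
clock: 28.95
eef_pos: [0.4271, 0.069, 0.3012]
ee_rot: [-2.285, -2.154, -0.001]
ft_force: [-0.3, 0.6, 0.1]
opening: 0.0873
grasp_force: 0.0
```

```bash
python3 - <<'E'
from h import *
o=monitor.get_obs(); print(o["eef_pos"],o["ee_rot"],o["joints"].round(2))
for n in ("scene","top"):
    c=read_camera(n); P=cloud(c)
    for nm,x,y,z in[("b0",(.36,.52),(-.02,.12),0),("b1",(.37,.52),(-.2,-.04),0)]: print(n,nm,bail(P,x,y,z))
    q=bars(P,.205,.245,(.59,.67),(.12,.28)); q=q[abs(q[:,1]-.199)>.014]
    for s in(q[q[:,1]<.199],q[q[:,1]>.199]): print("hung",len(s),s.mean(0).round(3),s[:,1].min().round(3),s[:,1].max().round(3))
E
```

```text
[0.42705565 0.06897449 0.30120766] [-2.28538289e+00 -2.15424022e+00 -9.60413282e-04] [-0.65 -0.01  0.4   2.    0.    1.15 -0.32]
scene b0 (128, array([0.4281, 0.045 ]), np.float64(0.116), 'ang_deg -3.6', 'ztop 0.151')
scene b1 (171, array([ 0.4465, -0.1253]), np.float64(0.116), 'ang_deg -18.9', 'ztop 0.151')
hung 60 [0.633 0.157 0.219] 0.136 0.184
hung 38 [0.629 0.237 0.222] 0.214 0.259
top b0 (53, array([0.4255, 0.0057]), np.float64(0.035), 'ang_deg -4.5', 'ztop 0.148')
top b1 (179, array([ 0.4458, -0.1226]), np.float64(0.115), 'ang_deg -19.0', 'ztop 0.152')
hung 83 [0.632 0.163 0.22 ] 0.139 0.185
hung 75 [0.628 0.238 0.223] 0.213 0.262
```

Request:
play_rows:
  targets:
    - [[1, 1, -25, 0, 0, 0], [1, 1, -30, 0, 0, 0], [0, 0, -30, 0, 0, 0], [0, 0, -25, 0, 0, 0], [0, 0, -20, 0, 0, 0], [0, 0, -15, 0, 0, 0], [0, 0, -10, 0, 0, 0], [0, 0, -4, 0, 0, 0], [0, 0, 0, 0, 0, 0], [0, 0, 0, 0, 0, 0]]

```text
clock: 30.05
eef_pos: [0.4326, 0.0741, 0.1422]
ee_rot: [2.282, 2.158, 0.002]
ft_force: [0.5, -0.0, -0.3]
opening: 0.0871
grasp_force: 0.0
```

Request:
play_rows:
  targets:
    - [[0, 0, 0, 0, 0, 0], [0, 0, 0, 0, 0, 0], [0, 0, 0, 0, 0, 0], [0, 0, 0, 0, 0, 0], [0, 0, 0, 0, 0, 0], [0, 0, 0, 0, 0, 0], [0, 0, 0, 0, 0, 0], [0, 0, 0, 0, 0, 0], [0, 0, 0, 0, 0, 0], [0, 0, 0, 0, 0, 0], [0, 0, 0, 0, 0, 0], [0, 0, 0, 0, 0, 0], [0, 0, 0, 0, 0, 0], [0, 0, 0, 0, 0, 0], [0, 0, 3, 0, 0, 0], [0, 0, 6, 0, 0, 0], [0, 0, 10, 0, 0, 0], [0, 0, 12, 0, 0, 0], [0, 0, 12, 0, 0, 0], [0, 0, 12, 0, 0, 0]]
  gripper: 255

```text
clock: 32.05
eef_pos: [0.432, 0.0738, 0.1976]
ee_rot: [2.283, 2.158, 0.001]
ft_force: [0.1, 0.0, -4.8]
opening: 0.0067
grasp_force: 30.0
```

Request:
play_rows:
  targets:
    - [[4, 0, 8, 0, 0, 0], [8, 0, 10, 0, 0, 0.013], [10, -1, 10, 0, 0, 0.013], [10, -1, 10, 0, 0, 0.013], [12, -1, 10, 0, 0, 0.013], [12, -1, 10, 0, 0, 0.013], [12, -1, 10, 0, 0, 0.013], [12, -1, 8, 0, 0, 0.013], [12, -1, 6, 0, 0, 0.013], [12, 0, 3, 0, 0, 0.013], [10, 0, 0, 0, 0, 0], [6, 0, 0, 0, 0, 0], [0, 0, 0, 0, 0, 0], [0, 0, 0, 0, 0, 0]]

```text
clock: 33.45
eef_pos: [0.5513, 0.0669, 0.281]
ee_rot: [-2.152, -2.287, 0.002]
ft_force: [-0.4, -0.8, -4.4]
opening: 0.007
grasp_force: 30.0
```

```bash
cat >> h.py <<'E'
def prof(P,x,y,z=(.2,.30)):
    q=bars(P,*z,x,y)
    for a in np.arange(y[0],y[1],.01):
        k=q[abs(q[:,1]-a)<.005]
        if len(k): print(round(a,3),len(k),np.round(np.median(k,0),3))
E
python3 - <<'E'
from h import *
o=monitor.get_obs(); print(o["eef_pos"],o["ee_rot"])
c=read_camera("scene"); P=cloud(c); prof(P,(.50,.592),(-.03,.13))
E
```

```text
[0.55130912 0.06687363 0.28101848] [-2.15199510e+00 -2.28742280e+00  2.06723596e-03]
-0.02 92 [ 0.558 -0.019  0.236]
-0.01 29 [ 0.558 -0.013  0.275]
0.0 17 [0.556 0.    0.281]
0.01 37 [0.556 0.012 0.203]
0.02 66 [0.555 0.02  0.202]
0.03 80 [0.554 0.03  0.202]
0.04 90 [0.555 0.04  0.203]
0.05 93 [0.552 0.051 0.203]
0.06 159 [0.556 0.058 0.271]
0.07 73 [0.562 0.07  0.204]
0.08 16 [0.551 0.077 0.204]
0.09 13 [0.517 0.092 0.202]
0.1 110 [0.551 0.099 0.216]
```

Request:
play_rows:
  targets:
    - [[4, 0, 0, 0, 0, 0], [8, 0, 0, 0, 0, 0], [10, 1, 0, 0, 0, 0], [10, 1, 0, 0, 0, 0], [10, 1, 0, 0, 0, 0], [10, 1, 0, 0, 0, 0], [10, 1, 0, 0, 0, 0], [10, 0, 0, 0, 0, 0], [8, 0, 0, 0, 0, 0], [5, 0, 0, 0, 0, 0], [0, 0, 0, 0, 0, 0], [0, 0, 0, 0, 0, 0], [0, 0, -5, 0, 0, 0], [0, 0, -8, 0, 0, 0], [0, 0, -10, 0, 0, 0], [0, 0, -10, 0, 0, 0], [0, 0, -8, 0, 0, 0], [0, 0, -6, 0, 0, 0], [0, 0, -4, 0, 0, 0], [0, 0, 0, 0, 0, 0]]

```text
clock: 35.5
eef_pos: [0.6366, 0.0718, 0.2299]
ee_rot: [-2.152, -2.288, 0.001]
ft_force: [-0.7, -0.7, -5.9]
opening: 0.0067
grasp_force: 30.0
```

Request:
play_rows:
  targets:
    - [[0, 0, -3, 0, 0, 0], [0, 0, -2, 0, 0, 0], [0, 0, -1, 0, 0, 0], [0, 0, -1, 0, 0, 0], [0, 0, -1, 0, 0, 0], [0, 0, 0, 0, 0, 0], [0, 0, 0, 0, 0, 0]]

```text
clock: 36.2
eef_pos: [0.6369, 0.0718, 0.2227]
ee_rot: [2.153, 2.288, 0.0]
ft_force: [-0.3, -0.3, -3.8]
opening: 0.0065
grasp_force: 30.0
```

Request:
play_rows:
  targets:
    - [[0, 0, -1, 0, 0, 0], [0, 0, -1, 0, 0, 0], [0, 0, 0, 0, 0, 0], [0, 0, 0, 0, 0, 0]]

```text
clock: 36.6
eef_pos: [0.6372, 0.0718, 0.2214]
ee_rot: [2.152, 2.288, 0.002]
ft_force: [-2.0, -0.5, 0.8]
opening: 0.0065
grasp_force: 30.0
```

Request:
play_rows:
  targets:
    - [[0, 0, 0, 0, 0, 0], [0, 0, 0, 0, 0, 0], [0, 0, 0, 0, 0, 0], [0, 0, 0, 0, 0, 0], [0, 0, 0, 0, 0, 0], [0, 0, 0, 0, 0, 0], [0, 0, 0, 0, 0, 0], [0, 0, 0, 0, 0, 0], [0, 0, 0, 0, 0, 0], [0, 0, 0, 0, 0, 0], [0, 0, 10, 0, 0, 0], [0, 0, 20, 0, 0, 0], [0, 0, 30, 0, 0, 0], [0, 0, 20, 0, 0, 0], [-20, -15, 0, 0, 0, -0.066], [-35, -34, 0, 0, 0, -0.066], [-35, -35, 0, 0, 0, -0.066], [-35, -35, 0, 0, 0, -0.066], [-35, -35, 0, 0, 0, -0.066], [-24, -20, 0, 0, 0, -0.063]]
  gripper: 0

```text
clock: 38.6
eef_pos: [0.4504, -0.1054, 0.3014]
ee_rot: [2.564, 1.815, 0.002]
ft_force: [-0.5, -0.9, -0.2]
opening: 0.087
grasp_force: 0.0
```

```bash
python3 - <<'E'
from h import *
o=monitor.get_obs(); print(o["eef_pos"],o["ee_rot"],o["joints"].round(2))
for n in ("scene","top"):
    c=read_camera(n); P=cloud(c)
    print(n,bail(P,(.36,.54),(-.22,-.02)))
    for h in(.199,.0445):
        q=bars(P,.205,.245,(.58,.68),(h-.075,h+.075)); q=q[abs(q[:,1]-h)>.014]
        for s in(q[q[:,1]<h],q[q[:,1]>h]): print("hung",h,len(s),s.mean(0).round(3),s[:,1].min().round(3),s[:,1].max().round(3))
E
```

```text
[ 0.45037327 -0.10535226  0.3014146 ] [2.56396107e+00 1.81509277e+00 1.75891728e-03] [-0.43  0.04  0.59  1.95 -0.03  1.15 -0.16]
scene (168, array([ 0.4464, -0.1252]), np.float64(0.116), 'ang_deg -18.7', 'ztop 0.150')
hung 0.199 61 [0.633 0.157 0.219] 0.136 0.185
hung 0.199 44 [0.629 0.237 0.222] 0.213 0.257
hung 0.0445 83 [0.642 0.002 0.222] -0.019 0.03
hung 0.0445 46 [0.639 0.083 0.221] 0.059 0.107
top (34, array([ 0.4622, -0.0747]), np.float64(0.022), 'ang_deg -19.0', 'ztop 0.148')
hung 0.199 82 [0.633 0.163 0.22 ] 0.137 0.185
hung 0.199 73 [0.628 0.237 0.224] 0.213 0.261
hung 0.0445 71 [0.641 0.009 0.224] -0.015 0.03
hung 0.0445 77 [0.637 0.083 0.222] 0.059 0.108
```

Request:
play_rows:
  targets:
    - [[0, 0, -25, 0, 0, 0], [0, 0, -30, 0, 0, 0], [0, 0, -30, 0, 0, 0], [0, 0, -25, 0, 0, 0], [0, 0, -20, 0, 0, 0], [0, 0, -15, 0, 0, 0], [0, 0, -10, 0, 0, 0], [0, 0, -4, 0, 0, 0], [0, 0, 0, 0, 0, 0], [0, 0, 0, 0, 0, 0]]

```text
clock: 39.7
eef_pos: [0.4535, -0.1022, 0.1422]
ee_rot: [2.557, 1.824, 0.002]
ft_force: [0.1, -0.7, -0.4]
opening: 0.0871
grasp_force: 0.0
```

Request:
play_rows:
  targets:
    - [[0, 0, 0, 0, 0, 0], [0, 0, 0, 0, 0, 0], [0, 0, 0, 0, 0, 0], [0, 0, 0, 0, 0, 0], [0, 0, 0, 0, 0, 0], [0, 0, 0, 0, 0, 0], [0, 0, 0, 0, 0, 0], [0, 0, 0, 0, 0, 0], [0, 0, 0, 0, 0, 0], [0, 0, 0, 0, 0, 0], [0, 0, 0, 0, 0, 0], [0, 0, 0, 0, 0, 0], [0, 0, 0, 0, 0, 0], [0, 0, 0, 0, 0, 0], [0, 0, 3, 0, 0, 0], [0, 0, 6, 0, 0, 0], [0, 0, 10, 0, 0, 0], [0, 0, 12, 0, 0, 0], [0, 0, 12, 0, 0, 0], [0, 0, 12, 0, 0, 0]]
  gripper: 255

```text
clock: 41.7
eef_pos: [0.453, -0.1022, 0.198]
ee_rot: [2.558, 1.823, 0.002]
ft_force: [-0.1, 0.3, -4.9]
opening: 0.0065
grasp_force: 30.0
```

Request:
play_rows:
  targets:
    - [[4, 0, 8, 0, 0, 0.013], [8, 1, 10, 0, 0, 0.03], [10, 1, 10, 0, 0, 0.04], [10, 1, 10, 0, 0, 0.04], [10, 1, 10, 0, 0, 0.04], [10, 1, 10, 0, 0, 0.04], [12, 1, 10, 0, 0, 0.04], [12, 1, 8, 0, 0, 0.04], [12, 1, 6, 0, 0, 0.04], [10, 1, 3, 0, 0, 0.04], [7, 1, 0, 0, 0, 0.03], [4, 1, 0, 0, 0, 0], [0, 0, 0, 0, 0, 0], [0, 0, 0, 0, 0, 0]]

```text
clock: 43.1
eef_pos: [0.5615, -0.0911, 0.2813]
ee_rot: [-2.152, -2.288, 0.001]
ft_force: [-0.2, 0.1, -4.5]
opening: 0.0067
grasp_force: 30.0
```

```bash
python3 - <<'E'
from h import *
o=monitor.get_obs(); print(o["eef_pos"],o["ee_rot"])
c=read_camera("scene"); P=cloud(c); prof(P,(.52,.602),(-.2,-.02),(.21,.3))
E
```

```text
[ 0.56154719 -0.09112436  0.28130432] [-2.15225758e+00 -2.28758485e+00  1.23608404e-03]
-0.18 28 [ 0.568 -0.176  0.248]
-0.17 74 [ 0.569 -0.172  0.252]
-0.16 18 [ 0.567 -0.161  0.282]
-0.15 16 [ 0.568 -0.151  0.283]
-0.14 18 [ 0.567 -0.141  0.284]
-0.13 16 [ 0.566 -0.13   0.285]
-0.12 21 [ 0.565 -0.12   0.289]
-0.11 10 [ 0.567 -0.11   0.288]
-0.1 106 [ 0.566 -0.101  0.286]
-0.09 36 [ 0.574 -0.091  0.283]
-0.08 21 [ 0.573 -0.082  0.282]
-0.07 7 [ 0.563 -0.068  0.284]
-0.06 53 [ 0.561 -0.057  0.248]
-0.05 22 [ 0.562 -0.054  0.24 ]
```

Request:
play_rows:
  targets:
    - [[4, 0, 0, 0, 0, 0], [8, 0, 0, 0, 0, 0], [10, 1, 0, 0, 0, 0], [10, 1, 0, 0, 0, 0], [10, 1, 0, 0, 0, 0], [10, 1, 0, 0, 0, 0], [10, 1, 0, 0, 0, 0], [10, 0, 0, 0, 0, 0], [7, 0, 0, 0, 0, 0], [5, 0, 0, 0, 0, 0], [0, 0, 0, 0, 0, 0], [0, 0, 0, 0, 0, 0], [0, 0, -5, 0, 0, 0], [0, 0, -8, 0, 0, 0], [0, 0, -10, 0, 0, 0], [0, 0, -10, 0, 0, 0], [0, 0, -8, 0, 0, 0], [0, 0, -6, 0, 0, 0], [0, 0, -4, 0, 0, 0], [0, 0, 0, 0, 0, 0]]

```text
clock: 45.15
eef_pos: [0.6456, -0.086, 0.2299]
ee_rot: [-2.152, -2.288, 0.001]
ft_force: [-0.3, 0.5, -4.3]
opening: 0.0069
grasp_force: 30.0
```

Request:
play_rows:
  targets:
    - [[0, 0, -3, 0, 0, 0], [0, 0, -2, 0, 0, 0], [0, 0, -1, 0, 0, 0], [0, 0, -1, 0, 0, 0], [0, 0, -1, 0, 0, 0], [0, 0, -1, 0, 0, 0], [0, 0, 0, 0, 0, 0], [0, 0, 0, 0, 0, 0]]

```text
clock: 45.95
eef_pos: [0.6461, -0.0864, 0.2221]
ee_rot: [2.152, 2.287, 0.001]
ft_force: [-1.0, -1.1, -0.5]
opening: 0.0067
grasp_force: 30.0
```

Request:
play_rows:
  targets:
    - [[0, 0, -1, 0, 0, 0], [0, 0, 0, 0, 0, 0], [0, 0, 0, 0, 0, 0]]

```text
clock: 46.25
eef_pos: [0.6462, -0.0864, 0.2214]
ee_rot: [2.152, 2.287, 0.001]
ft_force: [-1.7, -0.4, 3.0]
opening: 0.0069
grasp_force: 30.0
```

Request:
play_rows:
  targets:
    - [[0, 0, 0, 0, 0, 0], [0, 0, 0, 0, 0, 0], [0, 0, 0, 0, 0, 0], [0, 0, 0, 0, 0, 0], [0, 0, 0, 0, 0, 0], [0, 0, 0, 0, 0, 0], [0, 0, 0, 0, 0, 0], [0, 0, 0, 0, 0, 0], [0, 0, 0, 0, 0, 0], [0, 0, 0, 0, 0, 0], [0, 0, 10, 0, 0, 0], [0, 0, 20, 0, 0, 0], [0, 0, 30, 0, 0, 0], [0, 0, 20, 0, 0, 0], [-20, -20, 0, 0, 0, 0], [-40, -40, 0, 0, 0, 0], [-40, -40, 0, 0, 0, 0], [-40, -40, 0, 0, 0, 0], [-30, -40, 0, 0, 0, 0], [0, 0, 0, 0, 0, 0]]
  gripper: 0

```text
clock: 48.25
eef_pos: [0.4843, -0.2597, 0.3025]
ee_rot: [2.166, 2.272, -0.002]
ft_force: [1.2, -0.7, 0.4]
opening: 0.087
grasp_force: 0.0
```

```bash
python3 - <<'E'
from h import *
o=monitor.get_obs(); print(o["eef_pos"],o["ee_rot"],o["joints"].round(2))
c=read_camera("scene"); save(c,"s3.png",1.4); P=cloud(c)
print("mat e",bail(P,(.45,.6),(.33,.48)))
for h in(.199,.0445,-.11):
        q=bars(P,.205,.245,(.58,.69),(h-.075,h+.075)); q=q[abs(q[:,1]-h)>.014]
        for s in(q[q[:,1]<h],q[q[:,1]>h]): print("hung",h,len(s),s.mean(0).round(3),s[:,1].min().round(3),s[:,1].max().round(3))
q=bars(P,.08,.12,(.42,.5),(-.41,-.32));print("head",np.round(np.percentile(q[:,2],[50,80,95]),4))
E
```

```text
[ 0.48428963 -0.25965096  0.30249263] [ 2.16597521e+00  2.27204075e+00 -2.05595771e-03] [-0.1   0.23  0.62  1.78 -0.14  1.18  0.61]
mat e (89, array([0.5232, 0.4059]), np.float64(0.119), 'ang_deg 2.7', 'ztop 0.155')
hung 0.199 58 [0.633 0.157 0.219] 0.137 0.184
hung 0.199 40 [0.629 0.238 0.222] 0.214 0.259
hung 0.0445 82 [0.642 0.002 0.222] -0.019 0.03
hung 0.0445 49 [0.639 0.082 0.221] 0.059 0.107
hung -0.11 99 [ 0.652 -0.152  0.222] -0.174 -0.125
hung -0.11 65 [ 0.647 -0.073  0.221] -0.096 -0.049
head [0.0904 0.0926 0.0944]
```

View pics/s3.png

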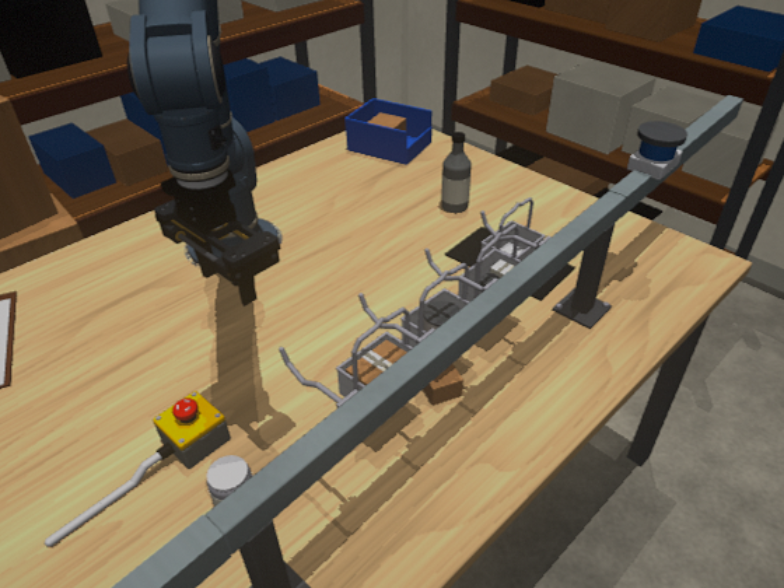

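Request:
play_rows:
  targets:
    - [[-3, -16, -10, 0, 0, 0], [-3, -18, -25, 0, 0, 0], [-3, -18, -25, 0, 0, 0], [-3, -18, -25, 0, 0, 0], [-3, -18, -25, 0, 0, 0], [-3, -16, -25, 0, 0, 0], [0, 0, -15, 0, 0, 0], [0, 0, 0, 0, 0, 0], [0, 0, 0, 0, 0, 0], [0, 0, 0, 0, 0, 0]]

```text
clock: 49.3
eef_pos: [0.4732, -0.3555, 0.1519]
ee_rot: [2.149, 2.289, 0.002]
ft_force: [-0.6, 0.2, 0.2]
opening: 0.0868
grasp_force: 0.0
```

Request:
play_rows:
  targets:
    - [[-5, -5, 0, 0, 0, 0], [-5, -5, 0, 0, 0, 0], [-5, -5, 0, 0, 0, 0], [0, 0, 0, 0, 0, 0], [0, 0, -15, 0, 0, 0], [0, 0, -15, 0, 0, 0], [0, 0, -15, 0, 0, 0], [0, 0, -10, 0, 0, 0], [0, 0, -6, 0, 0, 0], [0, 0, -4, 0, 0, 0], [0, 0, -3, 0, 0, 0], [0, 0, 0, 0, 0, 0], [0, 0, 0, 0, 0, 0]]

```text
clock: 50.6
eef_pos: [0.457, -0.3714, 0.083]
ee_rot: [2.152, 2.288, 0.0]
ft_force: [-0.9, -0.5, -0.8]
opening: 0.0869
grasp_force: 0.0
```

Request:
play_rows:
  targets:
    - [[0, 0, 0, 0, 0, 0], [0, 0, 0, 0, 0, 0], [0, 0, 0, 0, 0, 0], [0, 0, 0, 0, 0, 0], [0, 0, 0, 0, 0, 0], [0, 0, 0, 0, 0, 0], [0, 0, 0, 0, 0, 0], [0, 0, 0, 0, 0, 0], [0, 0, 0, 0, 0, 0], [0, 0, 0, 0, 0, 0], [0, 0, 0, 0, 0, 0]]
  gripper: 255

```text
clock: 51.7
eef_pos: [0.4571, -0.3712, 0.0826]
ee_rot: [2.152, 2.288, 0.0]
ft_force: [1.7, -0.4, -1.4]
opening: 0.0385
grasp_force: 30.0
```

Request:
play_rows:
  targets:
    - [[0, 0, 0, 0, 0, -0.07], [0, 0, 0, 0, 0, -0.07], [0, 0, 0, 0, 0, -0.07], [0, 0, 0, 0, 0, -0.07], [0, 0, 0, 0, 0, -0.07], [0, 0, 0, 0, 0, -0.07], [0, 0, 0, 0, 0, -0.07], [0, 0, 0, 0, 0, -0.07], [0, 0, 0, 0, 0, -0.07], [0, 0, 0, 0, 0, -0.07], [0, 0, 0, 0, 0, -0.07], [0, 0, 0, 0, 0, -0.07], [0, 0, 0, 0, 0, -0.07], [0, 0, 0, 0, 0, -0.04], [0, 0, 0, 0, 0, 0], [0, 0, 0, 0, 0, 0]]

```text
clock: 53.3
eef_pos: [0.4569, -0.3711, 0.0833]
ee_rot: [-2.96, -1.051, -0.001]
ft_force: [-0.9, 0.9, 5.6]
opening: 0.0381
grasp_force: 30.0
```

Request:
play_rows:
  targets:
    - [[0, 0, 0, 0, 0, 0], [0, 0, 0, 0, 0, 0], [0, 0, 0, 0, 0, 0], [0, 0, 0, 0, 0, 0], [0, 0, 0, 0, 0, 0], [0, 0, 0, 0, 0, 0], [0, 0, 0, 0, 0, 0], [0, 0, 0, 0, 0, 0], [0, 0, 10, 0, 0, 0], [0, 0, 20, 0, 0, 0], [0, 0, 30, 0, 0, 0], [0, 0, 40, 0, 0, 0], [0, 0, 40, 0, 0, 0], [0, 30, 40, 0, 0, 0], [0, 40, 10, 0, 0, 0], [0, 40, 0, 0, 0, 0], [0, 0, 0, 0, 0, 0], [0, 0, 0, 0, 0, 0], [0, 0, 0, 0, 0, 0]]
  gripper: 0

```text
clock: 55.2
eef_pos: [0.4564, -0.2623, 0.273]
ee_rot: [2.961, 1.048, 0.0]
ft_force: [0.9, 0.0, 0.3]
opening: 0.0871
grasp_force: 0.0
```

```bash
python3 - <<'E'
from h import *
c=read_camera("scene"); save(c,"s4.png",1.4); P=cloud(c)
print("mat e",bail(P,(.45,.6),(.33,.48)))
for h in(.199,.0445,-.11):
        q=bars(P,.205,.245,(.58,.69),(h-.075,h+.075)); q=q[abs(q[:,1]-h)>.014]
        for s in(q[q[:,1]<h],q[q[:,1]>h]): print("hung",h,len(s),s.mean(0).round(3))
q=bars(P,.08,.12,(.42,.5),(-.41,-.32));print("head",np.round(np.percentile(q[:,2],[50,80,95]),4))
E
```

```text
mat e (91, array([0.5235, 0.406 ]), np.float64(0.122), 'ang_deg 2.8', 'ztop 0.155')
hung 0.199 60 [0.633 0.156 0.218]
hung 0.199 41 [0.629 0.236 0.223]
hung 0.0445 82 [0.642 0.003 0.222]
hung 0.0445 47 [0.639 0.083 0.221]
hung -0.11 97 [ 0.651 -0.151  0.222]
hung -0.11 63 [ 0.647 -0.073  0.222]
head [0.1006 0.1025 0.104 ]
```

The head is out (top back at 0.103 m), every filled basket still hangs in its seat, and the empty stands on the mat.

```bash
python3 -c "
from station import close_job; print(close_job())"
```

```text
the job is handed in; nothing more can be done
None
```

The changeover is done and handed in at about 55 s on the robot's clock; the hand-in returned no verdict. In the last camera check the one empty stood on the mat, the three filled baskets hung on hooks 1, 2 and 3, and the stop was released and out.

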